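# Slide the chopping board out over the riser's edge

### The job

Push the chopping board along the wooden riser towards yourself until its front long side sticks out 4 cm beyond the riser's front edge and is parallel to that edge, so that someone can get their fingers under it. Only push or drag the board with the fingers, never lift or tip it; leave the flat tin standing on the board without touching it, and do not disturb the other things on the worktop.

Things in the scene. Friction and masses are not known exactly. Their poses are not given: they have to be found in the camera images.
- riser: Low light-wood worktop riser (a small bench), 220 mm deep (its x), 440 mm wide (its y), top surface 70 mm above the worktop; fixed, it does not move. Origin under its centre at worktop height; its x axis points from its front edge (nearest the robot) to its back edge, y to its left, z up.
- riser_front_edge (a point): Middle of the riser's front edge, at the height of its top surface (z 70 mm); axes as the riser's. The board's overhang is measured from here, along -x.
- board: White chopping board with a lime-green rim, 351 mm long, 198 mm wide, 9 mm thick, about 0.4 to 0.8 kg, lying loose and flat on the riser. Origin at the middle of its back long side, at half thickness. Its z axis points from the back long side to the front one (towards the robot), y along its length (to the left), x up.
- board_front_edge (a point): Middle of the board's front long side (nearest the robot), at half thickness; axes as the board's.
- board_back_edge (a point): Middle of the board's back long side, at half thickness, the same point as the board's origin. 15 mm or more of the board is free between the flat tin and this side.
- flat_tin: Flat tin with a gold-coloured rim and a dark blue lid, 63 x 105 x 26 mm, 0.1 to 0.2 kg, standing loose on the board and riding along with it. Origin at the centre of its underside, z up.
- the_mug: White mug, 88 x 125 x 95 mm, a bystander on the worktop to the right; origin at the centre of its underside.
- the_jar: Glass jar with black lid, 60 x 65 x 110 mm, a bystander to the right; origin at the centre of its underside.
- the_mill: White and grey salt mill, 44 mm across, 90 mm tall, a bystander to the right; origin at the centre of its underside.
- the_tin: Small green and white food tin, 58 mm across, 72 mm tall, a bystander on the worktop to the left; origin at the centre of its underside.
- the_tape: Roll of brown tape, 96 mm across, 48 mm tall, lying on the worktop at the back left, a bystander; origin at the centre of its underside.
- the_opener: Bottle opener with a blue handle, 174 x 41 x 20 mm, lying on the worktop at the front right, a bystander; origin at the centre of its underside.
Not all that is in view belongs to the job. Of the things like the flat_tin, leave any that is red or turquoise; of the rest the smaller one is meant.

How it is judged:
By the outcome, as a careful person would: the job done as asked, in the order asked, and still so for the second after the job is handed in, with the robot touching nothing.
It also fails if it takes over 43 s, if anything falls off the work surface, if the arm or the gripper's body presses on something with over 40 N, if the wrist force passes 120 N, or if a joint passes its speed limit or range.

### The arm

A 7-joint arm with a two-finger parallel gripper is mounted at the origin on a cart in front of the work surface, level with it; the furniture and walls round the work are solid. World frame = base frame: x ahead of the robot, y to its left, z up, the work surface at z = 0. Lengths are in m, angles in rad, forces in N, time in s.
With the tool pointing down it reaches from about 0.4 to 0.85 m from the base axis. Payload 10.4 kg.
Tool frame: the origin (TCP) lies on the centre line of the jaws, within the pads' length; the fingertips stand 11 mm ahead of it and the grasp point (between the pads) lies 8 mm behind it; z points along the fingers, y is the line along which they close (so a half turn about z gives the same grasp; the last joint's range is limited). The gripper opens to 87 mm and grips with 3 to 60 N. Pads are 19 mm wide; open, the fingers measure 117 mm over their backs; the gripper's body (75 mm by 190 mm) begins 51 mm behind the grasp point.
Start: joints at [1.22, 0.332, -0.065, 1.46, 0.022, 1.35, -0.088], TCP at [0.201, -0.592, 0.234] pointing down, gripper open.
Joint ranges: [-2.6, 2.6], [-0.5, 2.12], [-1.47, 1.34], [0.16, 2.42], [-1.27, 4.41], [0.06, 2.06], [-2.6, 2.6]. Speed limits (rad/s): [2.22, 2.22, 2.79, 2.79, 3.14, 3.14, 3.14].

### API

Orientations are given as a unit quaternion [x, y, z, w].
In Python, from bench import r gives the robot as it stands.
- The arm moves only by the shell command python3 -m pendant 'ROWS' [OPENING] [FORCE]. ROWS is JSON, a list of rows, each a list of 4 numbers: the shift along the tool's x, y, z in m, then the turn about the tool's z in rad. A call has 1 to 8 rows; each row shifts and turns the commanded pose from where the row before left it, along the tool's axes as they then stand; what a row does not reach is not made up. A row lasts 1/12 s, in which the tool goes at most 41.7 mm and 7.16 degrees, less where a joint would pass 70% of its speed; a pose out of reach is approached as far as the arm can. A call with a gripper value outside its range is refused whole. OPENING is the opening, from 0 (shut) to 1 (fully open), set as the call begins (- or left out, the last holds). The fingers move at their own pace and stop on an object; FORCE is the grip in N (left out, the last holds). Time passes only in rows, so rows that do not move let the fingers close. It gives the time, the measured TCP pose, the force, the opening and the grip force at its end, in the units of the state.
- r.read_state(): the state, without advancing time (a new reading comes with each control period).
- r.camera(name): name is "scene" or "top" or "wrist"; returns a dict with "img" (480x640x3 uint8, red, green, blue), "camera_matrix" (3x3 intrinsics, pixels), "xyz" and "attitude" of the camera in the world. Camera axes: x right, y down, z forward; pixel columns grow to the right and rows downward; lengths in m; the calibration is good to about 2 mm. A picture is of the moment at which its call begins. There is no depth.
- r.close_job(): hands the job in; it is judged then, once.
Trained networks look in the newest picture that a camera, given by its name, has taken for a name from the list of things; names that differ only in an ending like _2 or _b are one class to them, and where a whole thing is asked for, a point or a joint stands for the part that bears it (a point fixed in the world has none). Each returns a list of dicts, best first, with "score" (0 to 1); they miss things now and then, are a little off and sometimes report something else, mostly with a low value. They report only what shows in the picture. A call takes as long as a camera call. They do not tell look-alikes from the thing itself.
- r.outline_of(thing, camera): "mask" (480x640 bool, what is visible of it) and "bbox" ([centre column, centre row, width, height] in pixels, round what is visible of it).
The state is a dict: "time": time; "joint_positions": joint angles; "joint_vel": joint speeds; "joint_torque": joint torques, N m; "ee_pos": TCP position; "eef_rot": TCP orientation; "ft_force": force on the tool from outside, world axes, zero at the start; "torque": the same for the moment, N m; "width": finger opening in m; "grip_force": force on a finger pad.
Only numpy, scipy, OpenCV 4.12 (cv2) and the standard library are available. Lean on these libraries where they do the work, as an engineer would, in place of code of your own. Each camera call takes 0.05 s, during which the arm holds its last target. There are 200 camera calls.

## Working session

There is one attempt and no reset: what is moved stays moved. The work goes in short steps, Python scripts to look and compute and a shell command to move; the robot and the scene stay as the last step left them, time stands still between calls to the robot, and variables do not carry over. Pictures are saved under pics/ and viewed, at most 10 in all, crops included, and the job is handed in when it is done.

```bash
ls; mkdir -p pics; cat > h.py <<'E'
import numpy as np, cv2
from bench import r
from scipy.spatial.transform import Rotation as R
def cam(n):
    c=r.camera(n); return c
def rot(c):
    a=np.array(c["attitude"]); return a if a.shape==(3,3) else R.from_quat(a).as_matrix()
def px2w(c,uv,z):
    K=np.array(c["camera_matrix"]); d=np.linalg.inv(K)@np.array([uv[0],uv[1],1.]); d=rot(c)@d
    o=np.array(c["xyz"]); return o+d*(z-o[2])/d[2]
def w2px(c,p):
    q=np.array(c["camera_matrix"])@(rot(c).T@(np.array(p)-np.array(c["xyz"]))); return q[:2]/q[2]
def save(c,n): cv2.imwrite(n,c["img"][:,:,::-1])
E
python3 - <<'E'
from h import *
s=r.read_state();print(s)
for n in ("top","scene"):
    c=cam(n);save(c,f"pics/{n}0.png");print(n,c["xyz"],c["attitude"])
    for t in ("board","flat_tin","riser"):
        for o in r.outline_of(t,n): print(t,round(o["score"],2),o["bbox"], [np.round(px2w(c,p,{"board":.079,"flat_tin":.105,"riser":.07}[t]),3).tolist()[:2] for p in cv2.boxPoints(cv2.minAreaRect(np.argwhere(o["mask"])[:,::-1].astype(np.float32)))])
E
```

```text
pics
{'time': 0.0, 'joint_positions': array([ 1.22041128,  0.33287381, -0.06466754,  1.46098253,  0.02159679,
        1.34988137, -0.08850095]), 'joint_vel': array([ 2.01363449e-03,  5.96803038e-04, -1.10816408e-03,  5.98156083e-05,
        1.65997672e-04,  3.69280824e-04,  5.63591712e-04]), 'joint_torque': array([-7.07003874e-04, -6.23249316e+01,  2.40987906e-02, -3.89907110e+01,
       -6.13557757e-02,  3.96310701e-02,  1.52967373e-04]), 'ee_pos': array([ 0.20107001, -0.59136747,  0.23273296]), 'eef_rot': array([ 9.86600252e-01,  1.63154580e-01, -1.55416677e-04, -7.08111840e-04]), 'ft_force': array([ 0.88788527, -0.60504298,  1.22482986]), 'torque': array([-0.00174293,  0.00196099,  0.02398544]), 'grip_force': 0.0, 'width': 0.08723216047850584}
top [0.40932567 0.0747659  1.5094102 ] [ 0.71193666 -0.70175564  0.02379529 -0.01090824]
board 0.68 [273.1, 247.3, 117.6, 68.2] [[0.373, 0.379], [0.57, 0.373], [0.556, 0.021], [0.358, 0.03]]
flat_tin 0.89 [261.6, 254.3, 32.1, 20.6] [[0.471, 0.28], [0.472, 0.179], [0.413, 0.178], [0.412, 0.278]]
flat_tin 0.89 [246.6, 185.1, 32.1, 21.2] [[0.67
[... 412 characters left out ...]
.1, 71.2] [[0.373, 0.381], [0.572, 0.375], [0.557, 0.02], [0.357, 0.029]]
scene [-0.69645175 -0.51666941  1.04521136] [ 0.76266224 -0.46042458  0.24119754 -0.3849406 ]
board 0.95 [289.5, 240.4, 111.7, 55.9] [[0.348, 0.364], [0.576, 0.471], [0.559, 0.026], [0.352, -0.027]]
flat_tin 0.98 [362.0, 302.4, 43.0, 41.2] [[0.245, -0.09], [0.355, -0.104], [0.268, -0.243], [0.17, -0.224]]
flat_tin 0.9 [385.2, 262.4, 47.7, 27.8] [[0.427, -0.082], [0.587, -0.161], [0.483, -0.234], [0.338, -0.156]]
flat_tin 0.5 [290.3, 239.8, 108.2, 57.1] [[0.325, 0.338], [0.54, 0.438], [0.523, 0.012], [0.328, -0.038]]
riser 0.72 [284.8, 246.1, 137.1, 77.6] [[0.293, 0.398], [0.593, 0.551], [0.582, -0.003], [0.313, -0.07]]
```

```bash
python3 - <<'E'
import cv2
a=cv2.imread("pics/top0.png")[140:340,180:440]
cv2.imwrite("pics/top0c.png",cv2.resize(a,None,fx=3,fy=3,interpolation=cv2.INTER_CUBIC))
E
```

```text
(no output)
```

View pics/top0c.png

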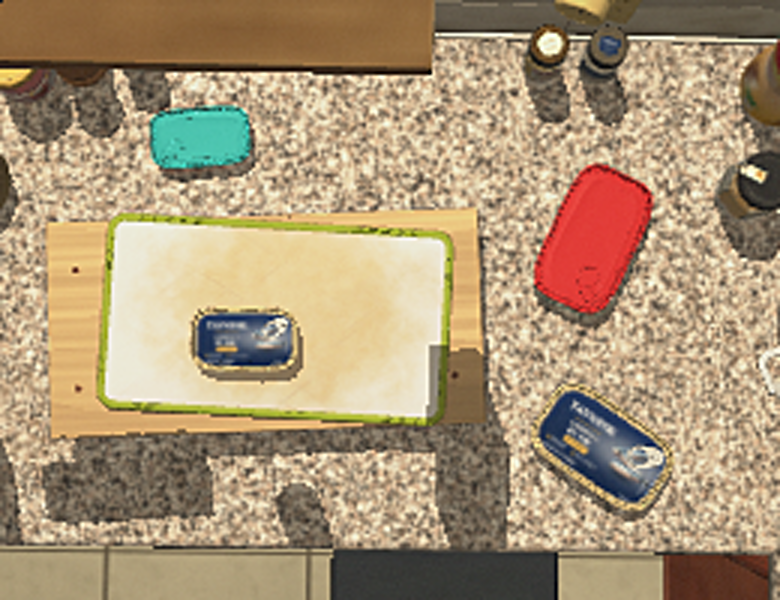

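View pics/scene0.png

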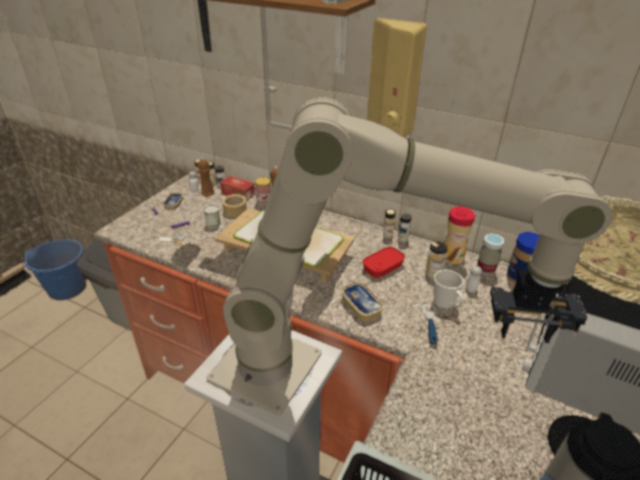

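The blue tin on the board (top px 262,254) is the one meant. The other candidates are a turquoise one (247,185), a red one (378,218) and a bigger blue one (382,291), all off the board. The riser is yawed by about +3° and the board by about -2.5°, so pushing with two spread fingers squared to the riser should both align and move the board. Next I'll refine the fit and find the shelf height.

```bash
cat >> h.py <<'E'
def rect(c,m,z):
    ct=max(cv2.findContours(m.astype(np.uint8),cv2.RETR_EXTERNAL,cv2.CHAIN_APPROX_NONE)[0],key=cv2.contourArea)[:,0]
    P=np.array([px2w(c,p,z)[:2] for p in ct]); (x,y),s,a=cv2.minAreaRect((P*1000).astype(np.float32))
    return np.round([x,y],1),np.round(s,1),round(a,2)
def lime(c):
    h=cv2.cvtColor(c["img"],cv2.COLOR_RGB2HSV); m=cv2.inRange(h,(28,110,60),(45,255,255)); return m>0
def fit(c,dark=None):
    # board outline: hull of lime pixels
    m=lime(c).astype(np.uint8); n,l,s,_=cv2.connectedComponentsWithStats(cv2.morphologyEx(m,cv2.MORPH_CLOSE,np.ones((5,5))))
    return l==1+np.argmax(s[1:,4])
E
python3 - <<'E'
from h import *
c=cam("top"); s=cam("scene")
print("board",rect(c,fit(c),.079))
for o in r.outline_of("riser","top")[:1]: print("riser",rect(c,o["mask"],.07))
for o in r.outline_of("flat_tin","top")[:1]: print("tin",rect(c,o["mask"],.1))
for z in (.3,.5,.7,.9): 
    p=px2w(c,(324,164),z); print(z,p.round(3),w2px(s,p).round())
E
```

```text
board (array([1155.2,  901. ]), array([110. , 139.5]), 1.41)
riser (array([455.9, 283.2]), array([221.8, 294.8]), 2.73)
tin (array([644.8, 276.6]), array([60.3, 92.6]), 1.33)
0.3 [0.669 0.05  0.3  ] [355. 165.]
0.5 [0.626 0.054 0.5  ] [352. 112.]
0.7 [0.583 0.058 0.7  ] [348.  47.]
0.9 [0.54  0.062 0.9  ] [342. -33.]
```

```bash
python3 -m pendant '[[0,0,0,0.1],[0,0,0,0.1],[0,0,0,0.076]]' 1
```

```text
time: 0.85
ee_pos: [0.2012, -0.5917, 0.2336]
eef_rot: [1.0, 0.023, 0.0, 0.0]
ft_force: [0.5, -0.3, 0.1]
width: 0.0867
grip_force: 0.0
```

```bash
python3 - <<'E'
from h import *
c=cam("top")
m=lime(c); m[:, :200]=0; m[:,350:]=0; m[:205]=0; m[290:]=0
ys,xs=np.nonzero(m); print(xs.min(),xs.max(),ys.min(),ys.max(),m.sum())
hull=cv2.convexHull(np.c_[xs,ys].astype(np.int32)); f=np.zeros((480,640),np.uint8); cv2.fillPoly(f,[hull],1)
print("board",rect(c,f,.0775))
for o in r.outline_of("riser","top"): print("riser",o["score"],rect(c,o["mask"],.07))
# subpixel riser edges: left/right strips & back edge; gradient along columns
g=cv2.cvtColor(c["img"],cv2.COLOR_RGB2LAB).astype(int)
h=cv2.cvtColor(c["img"],cv2.COLOR_RGB2HSV)
w=cv2.inRange(h,(10,70,120),(22,255,255)); w[:, :190]=0; w[:,350:]=0; w[:205]=0; w[290:]=0
w=cv2.morphologyEx(w,cv2.MORPH_OPEN,np.ones((3,3)))
ys,xs=np.nonzero(w); hull=cv2.convexHull(np.c_[xs,ys].astype(np.int32)); f=np.zeros((480,640),np.uint8); cv2.fillPoly(f,[hull],1)
print("riser col",rect(c,f,.07), cv2.boundingRect(hull))
v=c["img"].copy(); cv2.polylines(v,[hull],True,(255,0,0)); 
cv2.imwrite("pics/t1.png",cv2.resize(v[180:310,180:360,::-1],None,fx=4,fy=4,interpolation=cv2.INTER_NEAREST))
E
```

```text
212 330 211 281 819
board (array([464.4, 200.1]), array([351.9, 200. ]), 87.59)
riser col (array([467.1, 209.2]), array([247.6, 484.5]), 3.34) (190, 205, 159, 85)
```

View pics/t1.png

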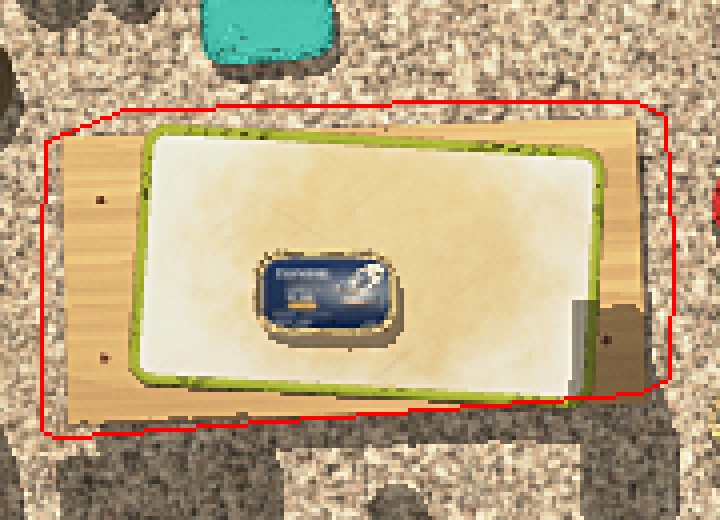

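The riser's corners in this crop are about (63,136), (636,119), (645,395) and (68,424). I'll convert those to world positions and work out the push.

```bash
python3 - <<'E'
from h import *
c=cam("top")
P=np.array([px2w(c,(180+u/4-.5,180+v/4-.5),.07)[:2] for u,v in [(63,136),(636,119),(645,395),(68,424)]])*1000
print(P.round(1)); TL,TR,BR,BL=P
print("front",np.linalg.norm(BL-BR),"back",np.linalg.norm(TL-TR),"sides",np.linalg.norm(TL-BL),np.linalg.norm(TR-BR))
for a,b in((BR,BL),(TR,TL)): d=b-a; print("yaw",np.degrees(np.arctan2(-d[0],d[1])))
ctr=P.mean(0); print(ctr)
for yaw in (3.0,):
    t=np.radians(yaw); ux=np.array([np.cos(t),np.sin(t)]); uy=np.array([-np.sin(t),np.cos(t)])
    com=np.array([463,205.]); print("com rf",(com-ctr)@ux,(com-ctr)@uy)
    y0=(com-ctr)@uy
    for xr in (140,57.5): print(xr,ctr+xr*ux+y0*uy)
print(r.read_state()["ee_pos"])
E
```

```text
[[559.9 434.5]
 [580.   -1.3]
 [369.5 -10.7]
 [341.8 424.9]]
front 436.4693036653483 back 436.2792539351606 sides 218.3486027026681 210.6857465251628
yaw 3.6358440027502237
yaw 2.629904027113214
[462.78942162 211.83867687]
com rf -0.14761890174289619 -6.840325518686727
140 [602.95555146 212.33475965]
57.5 [520.56861484 208.01704326]
[ 0.20131402 -0.59171943  0.23361294]
```

```bash
python3 -m pendant '[[0.018,-0.032,-0.002,0],[0.018,-0.032,-0.002,0],[0.018,-0.032,-0.002,0],[0.018,-0.032,-0.002,0],[0.018,-0.032,-0.002,0],[0.018,-0.032,-0.002,0],[0.018,-0.032,-0.002,0],[0.018,-0.032,-0.002,0]]'
python3 -m pendant '[[0.018,-0.032,0,0],[0.018,-0.032,0,0],[0.018,-0.032,0,0],[0.018,-0.032,0,0],[0.018,-0.032,0,0],[0.018,-0.032,0,0],[0.018,-0.032,0,0],[0.018,-0.032,0,0]]'
```

```text
time: 1.67
ee_pos: [0.3322, -0.327, 0.2499]
eef_rot: [1.0, 0.028, 0.0, 0.0]
ft_force: [0.9, -0.1, 0.9]
width: 0.0868
grip_force: 0.0
time: 2.33
ee_pos: [0.4628, -0.0638, 0.2499]
eef_rot: [1.0, 0.027, 0.0, 0.0]
ft_force: [1.0, -0.6, -0.2]
width: 0.0871
grip_force: 0.0
```

```bash
python3 -m pendant '[[0.02,-0.033,0,0],[0.02,-0.033,0,0],[0.02,-0.033,0,0],[0.02,-0.033,0,0],[0.02,-0.033,0,0],[0.02,-0.033,0,0],[0.02,-0.033,0,0],[0.02,-0.033,0,0]]'
python3 -m pendant '[[0,0,0,0],[0,0,0,0]]'
python3 - <<'E'
from h import *
c=cam("wrist");save(c,"pics/w1.png");print(c["xyz"],r.read_state()["joint_positions"].round(2))
E
```

```text
time: 3.0
ee_pos: [0.6093, 0.2078, 0.2494]
eef_rot: [1.0, 0.027, 0.0, 0.0]
ft_force: [0.7, 0.4, -0.3]
width: 0.0871
grip_force: 0.0
time: 3.17
ee_pos: [0.6081, 0.2091, 0.2485]
eef_rot: [1.0, 0.029, -0.001, -0.001]
ft_force: [0.9, -0.9, -0.4]
width: 0.0869
grip_force: 0.0
[0.67474091 0.21341206 0.3997891 ] [ 0.12  0.46 -0.73  1.36  0.3   1.44 -2.11]
```

View pics/w1.png

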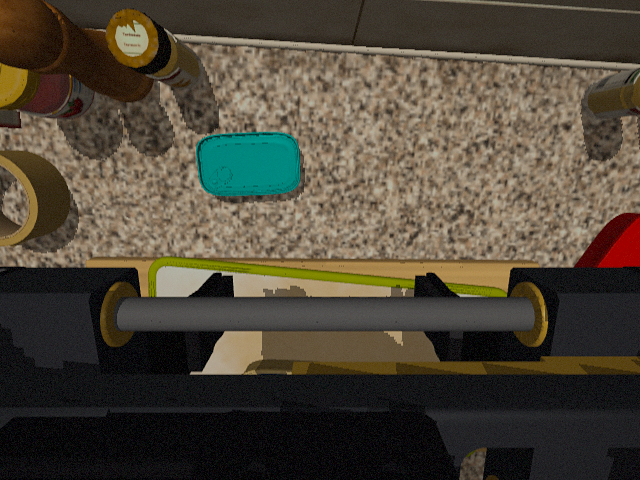

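The wrist view shows the riser's back edge (row about 261), the board's lime back edge running from (155,262) to (505,292), and the turquoise tin well behind. I'll measure both lines here.

```bash
cat >> h.py <<'E'
def backlines(c,cols_r,cols_b,r0=225,r1=330):
    I=c["img"]; h=cv2.cvtColor(cv2.GaussianBlur(I,(5,5),0),cv2.COLOR_RGB2HSV); out={}
    wood=(cv2.inRange(h,(9,70,90),(45,255,255))>0); li=(cv2.inRange(h,(27,120,60),(48,255,255))>0)
    for n,m,cols,z in(("riser",wood,cols_r,.07),("board",li,cols_b,.0775)):
        P=[]
        for u in cols:
            col=m[r0:r1,u]; 
            run=np.convolve(col,np.ones(5),'valid')>=5
            if run.any(): P.append(px2w(c,(u,r0+np.argmax(run)-.5),z)[:2]*1000)
        P=np.array(P); k=np.polyfit(P[:,1],P[:,0],1)
        for _ in range(4):
            e=P[:,0]-np.polyval(k,P[:,1]); P=P[abs(e)<max(1.5,2*np.median(abs(e)))]; k=np.polyfit(P[:,1],P[:,0],1)
        e=P[:,0]-np.polyval(k,P[:,1])
        out[n]=k; print(n,"yaw %.2f x@y=200 %.1f n %d rms %.2f"%(np.degrees(np.arctan(-k[0])),np.polyval(k,200),len(P),e.std()))
    return out
E
python3 - <<'E'
from h import *
c=cam("wrist"); backlines(c,range(95,530,3),range(165,500,3))
E
```

```text
riser yaw 2.64 x@y=200 602.6 n 104 rms 5.76
board yaw -2.53 x@y=200 566.2 n 101 rms 0.33
```

```bash
python3 - <<'E'
from h import *
c=cam("wrist"); save(c,"pics/w2.png")
hs=cv2.cvtColor(c["img"],cv2.COLOR_RGB2HSV)
for u in (110,350,450): print(u,[tuple(map(int,hs[v,u])) for v in range(252,274,2)])
# robust: max vertical gradient of (blurred along columns) saturation, rows 250..268
S=cv2.blur(hs[:,:,1].astype(np.float32),(21,3)); G=S[2:]-S[:-2]
P=np.array([px2w(c,(u,251+np.argmax(G[250:268,u])),.07)[:2]*1000 for u in [*range(105,145,4),*range(280,520,4)]])
k=np.polyfit(P[:,1],P[:,0],1)
for _ in range(4):
    e=P[:,0]-np.polyval(k,P[:,1]);q=abs(e)<max(1,2*np.median(abs(e)));P=P[q];k=np.polyfit(P[:,1],P[:,0],1)
print(len(P),np.degrees(np.arctan(-k[0])),np.polyval(k,200),(P[:,0]-np.polyval(k,P[:,1])).std())
E
```

```text
110 [(19, 50, 179), (19, 63, 171), (17, 55, 168), (16, 85, 126), (18, 140, 106), (18, 135, 162), (19, 141, 168), (19, 147, 160), (115, 77, 20), (138, 174, 22), (98, 139, 22)]
350 [(16, 71, 137), (16, 72, 146), (17, 53, 167), (18, 55, 162), (18, 150, 97), (18, 145, 155), (19, 138, 172), (19, 135, 168), (18, 138, 164), (19, 139, 169), (18, 138, 175)]
450 [(18, 71, 65), (15, 82, 140), (15, 76, 155), (17, 84, 131), (17, 141, 105), (18, 144, 147), (19, 146, 173), (19, 141, 170), (20, 140, 169), (19, 136, 175), (19, 138, 179)]
65 2.832408591249667 577.161575489681 0.4114764583206153
```

```bash
python3 -m pendant '[[0,0.002,0.035,0],[0,0,0.035,0],[0,0,0.035,0],[0,0,0.03,0],[0,0,0.02,0],[0,0,0,0]]'
```

```text
time: 3.82
ee_pos: [0.6065, 0.201, 0.0905]
eef_rot: [1.0, 0.025, -0.003, 0.002]
ft_force: [-0.3, -0.3, -0.4]
width: 0.0869
grip_force: 0.0
```

```bash
python3 -m pendant '[[0,-0.004,0,0],[0,0,0,0]]'; python3 -m pendant '[[0,0,0.006,0],[0,0,0,0],[0,0,0,0]]'
```

```text
time: 3.98
ee_pos: [0.6092, 0.2088, 0.0969]
eef_rot: [1.0, 0.026, 0.001, -0.0]
ft_force: [-0.1, 0.3, 0.9]
width: 0.0872
grip_force: 0.0
time: 4.23
ee_pos: [0.6087, 0.2083, 0.0892]
eef_rot: [1.0, 0.026, 0.0, 0.0]
ft_force: [-0.2, 0.6, -0.7]
width: 0.0872
grip_force: 0.0
```

```bash
python3 -m pendant '[[0,0,0.005,0],[-0.005,0,0,0],[-0.01,0,0,0],[-0.005,0,0,0],[0,0,0,0]]';  python3 -m pendant '[[-0.005,0,0,0],[-0.004,0,0,0],[-0.004,0,0,0],[-0.004,0,0,0],[-0.004,0,0,0],[-0.004,0,0,0],[0,0,0,0],[0,0,0,0]]'
python3 - <<'E'
from h import *
c=cam("top"); save(c,"pics/t2.png")
w=cam("wrist"); save(w,"pics/w3.png"); print(w["xyz"])
E
```

```text
time: 4.65
ee_pos: [0.5873, 0.2076, 0.0836]
eef_rot: [1.0, 0.026, -0.0, 0.0]
ft_force: [-0.2, 0.7, 0.4]
width: 0.0868
grip_force: 0.0
time: 5.32
ee_pos: [0.5629, 0.206, 0.0836]
eef_rot: [1.0, 0.026, -0.0, 0.0]
ft_force: [-0.6, 0.4, 0.3]
width: 0.0872
grip_force: 0.1
[0.62945659 0.21015153 0.23475611]
```

View pics/w3.png

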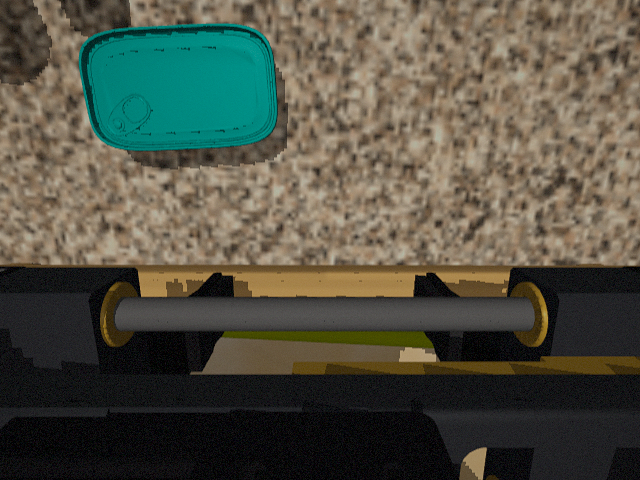

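The board's back edge (lime, rows about 332 to 343) shows between the fingers, and the riser edge is at row 266.

```bash
python3 - <<'E'
from h import *
w=cam("wrist")
for p in ((240,333),(335,338),(430,343)): print(px2w(w,p,.079).round(4))
for p in ((240,268),(430,268)): print(px2w(w,p,.07).round(4))
hs=cv2.cvtColor(w["img"],cv2.COLOR_RGB2HSV)
for u in (240,335,430): print([tuple(map(int,hs[v,u])) for v in range(328,352,2)])
E
```

```text
[0.5441 0.2456 0.079 ]
[0.5437 0.2001 0.079 ]
[0.5434 0.1543 0.079 ]
[0.5737 0.2474 0.07  ]
[0.5783 0.156  0.07  ]
[(40, 12, 66), (40, 33, 47), (33, 255, 78), (31, 255, 78), (33, 255, 69), (29, 162, 77), (19, 71, 104), (19, 94, 98), (17, 76, 104), (19, 87, 100), (18, 97, 103), (15, 88, 102)]
[(150, 4, 65), (120, 6, 46), (32, 255, 74), (33, 255, 77), (32, 242, 78), (30, 255, 73), (33, 255, 68), (32, 244, 70), (17, 99, 103), (19, 96, 98), (19, 103, 99), (17, 109, 101)]
[(160, 25, 62), (70, 17, 45), (19, 146, 14), (167, 78, 23), (120, 255, 5), (132, 116, 11), (38, 142, 36), (32, 255, 78), (33, 255, 75), (32, 255, 73), (24, 122, 88), (17, 85, 102)]
```

```bash
python3 -m pendant '[[-0.004,0,0,0],[-0.004,0,0,0],[-0.004,0,0,0],[-0.004,0,0,0],[0,0,0,0]]'
python3 - <<'E'
from h import *
c=cam("top"); save(c,"pics/t3.png")
a,b=[cv2.imread(f"pics/t{i}.png")[180:310,180:360] for i in (2,3)]
cv2.imwrite("pics/t23.png",cv2.resize(np.vstack([a,b]),None,fx=2.3,fy=2.3,interpolation=cv2.INTER_CUBIC))
E
```

```text
time: 5.88
ee_pos: [0.5465, 0.2052, 0.0836]
eef_rot: [1.0, 0.026, -0.0, 0.0]
ft_force: [-0.7, -0.8, 0.1]
width: 0.0872
grip_force: 0.0
```

View pics/t23.png

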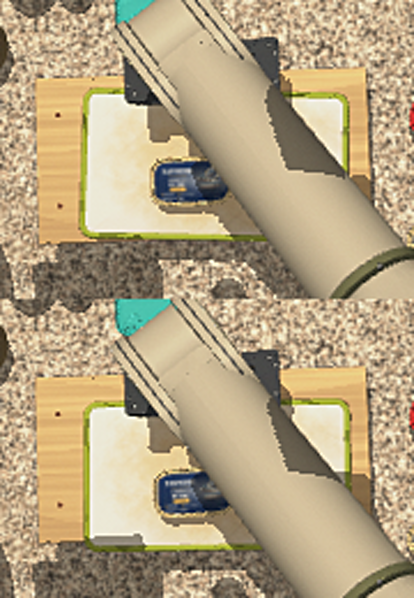

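The board is moving (its front-left edge now shows past the riser). I'll fit its front edge and the riser's edges in the top views.

```bash
cat >> h.py <<'E'
def lfit(P):
    P=np.array(P); k=np.polyfit(P[:,1],P[:,0],1)
    for _ in range(5):
        e=P[:,0]-np.polyval(k,P[:,1]);P=P[abs(e)<max(.8,2*np.median(abs(e)))];k=np.polyfit(P[:,1],P[:,0],1)
    return k,len(P),(P[:,0]-np.polyval(k,P[:,1])).std()
def topfront(c,us,v0=255,v1=305):
    m=cv2.inRange(cv2.cvtColor(c["img"],cv2.COLOR_RGB2HSV),(27,90,40),(48,255,255)); Q=[]
    for u in us:
        v=np.nonzero(m[v0:v1,u])[0]
        if len(v): Q.append(px2w(c,(u,v0+v.max()+.5),.0775)[:2]*1000)
    k,n,e=lfit(Q); print("board front yaw %.2f x@200 %.1f n %d rms %.2f"%(np.degrees(np.arctan(-k[0])),np.polyval(k,200),n,e)); return k
E
python3 - <<'E'
from h import *
c=cam("top"); cur=c["img"]
# riser from original picture
I=cv2.imread("pics/top0.png")[:,:,::-1].copy(); S=cv2.blur(cv2.cvtColor(I,cv2.COLOR_RGB2HSV)[:,:,1].astype(np.float32),(9,1))
def edge(us,v0,v1,sg):
    Q=[]
    for u in us:
        g=sg*(S[v0+1:v1+1,u]-S[v0:v1,u]); Q.append(px2w(c,(u,v0+np.argmax(g)+.5),.07)[:2]*1000)
    k,n,e=lfit(Q); print("riser yaw %.2f x@200 %.1f n %d rms %.2f"%(np.degrees(np.arctan(-k[0])),np.polyval(k,200),n,e))
edge([*range(200,207),*range(235,333)],206,215,1)
edge(range(202,290),279,290,-1)
d=dict(c);d["img"]=I; topfront(d,range(222,322))
d["img"]=cv2.imread("pics/t2.png")[:,:,::-1].copy(); topfront(d,range(222,290))
d["img"]=cur; topfront(d,range(222,290))
E
```

```text
riser yaw 3.04 x@200 571.7 n 63 rms 0.63
riser yaw 2.85 x@200 351.7 n 53 rms 0.50
board front yaw -2.36 x@200 365.2 n 80 rms 0.68
board front yaw -0.39 x@200 348.7 n 43 rms 0.40
board front yaw 1.89 x@200 335.4 n 43 rms 0.41
```

```bash
python3 -m pendant '[[-0.004,0,0,0],[-0.004,0,0,0],[-0.004,0,0,0],[-0.003,0,0,0],[0,0,0,0],[0,0,0,0]]'
python3 - <<'E'
from h import *
c=cam("top"); topfront(c,range(222,290))
E
```

```text
time: 6.48
ee_pos: [0.5319, 0.2043, 0.0835]
eef_rot: [1.0, 0.026, -0.0, 0.0]
ft_force: [-0.2, 0.3, -0.7]
width: 0.0873
grip_force: 0.0
board front yaw 3.45 x@200 321.6 n 49 rms 0.67
```

```bash
python3 -m pendant '[[-0.003,0,0,0],[-0.003,0,0,0],[-0.002,0,0,0],[0,0,0,0],[0,0,0,0]]'
python3 - <<'E'
from h import *
c=cam("top"); topfront(c,range(222,290)); save(c,"pics/t4.png")
for u in (230,260,285): print([tuple(map(int,x)) for x in c["img"][296:304,u]])
E
```

```text
time: 6.95
ee_pos: [0.5242, 0.204, 0.0835]
eef_rot: [1.0, 0.026, -0.0, 0.0]
ft_force: [1.5, -0.4, -0.6]
width: 0.0869
grip_force: 0.5
board front yaw 2.76 x@200 313.6 n 44 rms 0.47
[(99, 105, 35), (64, 70, 18), (111, 95, 84), (117, 101, 85), (105, 90, 71), (102, 86, 69), (81, 70, 57), (116, 105, 86)]
[(138, 147, 39), (101, 86, 80), (89, 73, 62), (116, 97, 79), (105, 89, 74), (119, 103, 85), (128, 114, 95), (126, 110, 90)]
[(95, 83, 75), (68, 59, 54), (120, 107, 89), (101, 85, 70), (71, 61, 50), (60, 52, 44), (84, 77, 65), (91, 82, 71)]
```

```bash
python3 -m pendant '[[-0.0015,0,0,0],[0,0,0,0],[0.01,0,0,0],[0.02,0,0,0],[0.02,0,0,0],[0,0,-0.03,0],[0,0,-0.04,0],[0,0,-0.04,0]]'
python3 -m pendant '[[0,0,-0.03,0],[0,0.035,0,0],[0,0.04,0,0],[0,0.04,0,0],[0,0.04,0,0],[0,0.04,0,0],[0,0.04,0,0],[0,0.04,0,0]]'
python3 -m pendant '[[0,0.04,0,0],[0,0.04,0,0],[0,0.04,0,0],[0,0.04,0,0],[0,0,0,0]]'
python3 - <<'E'
from h import *
c=cam("top"); topfront(c,range(222,325)); save(c,"pics/t5.png")
hs=cv2.cvtColor(c["img"],cv2.COLOR_RGB2HSV)
S=cv2.blur(hs[:,:,1].astype(np.float32),(9,1))
Q=[px2w(c,(u,206+np.argmax(S[207:216,u]-S[206:215,u])+.5),.07)[:2]*1000 for u in range(200,333)]
k,n,e=lfit(Q); print("riser back",np.degrees(np.arctan(-k[0])),np.polyval(k,200),n,e)
m=cv2.inRange(hs,(27,90,40),(48,255,255))
Q=[px2w(c,(u,218+np.argmax(m[218:250,u]>0)-.5),.0775)[:2]*1000 for u in range(226,325) if m[218:250,u].any()]
k,n,e=lfit(Q); print("board back",np.degrees(np.arctan(-k[0])),np.polyval(k,200),n,e)
cv2.imwrite("pics/t5c.png",cv2.resize(c["img"][140:340,180:440,::-1],None,fx=3,fy=3,interpolation=cv2.INTER_CUBIC))
E
```

```text
time: 7.67
ee_pos: [0.5725, 0.2064, 0.1937]
eef_rot: [1.0, 0.026, -0.002, -0.0]
ft_force: [0.7, 1.1, -0.3]
width: 0.0871
grip_force: 0.0
time: 8.33
ee_pos: [0.587, -0.0701, 0.2236]
eef_rot: [1.0, 0.026, -0.0, -0.0]
ft_force: [1.4, 1.1, 0.3]
width: 0.0868
grip_force: 0.0
time: 8.75
ee_pos: [0.5937, -0.2386, 0.2223]
eef_rot: [1.0, 0.02, -0.001, 0.002]
ft_force: [-0.6, -0.9, 0.1]
width: 0.0873
grip_force: 0.0
board front yaw 2.77 x@200 312.9 n 64 rms 0.51
riser back 2.938495705312513 571.4860956149316 130 0.8854259382489814
board back 2.997313682217125 510.2539401903704 99 0.8993663282067731
```

View pics/t5c.png

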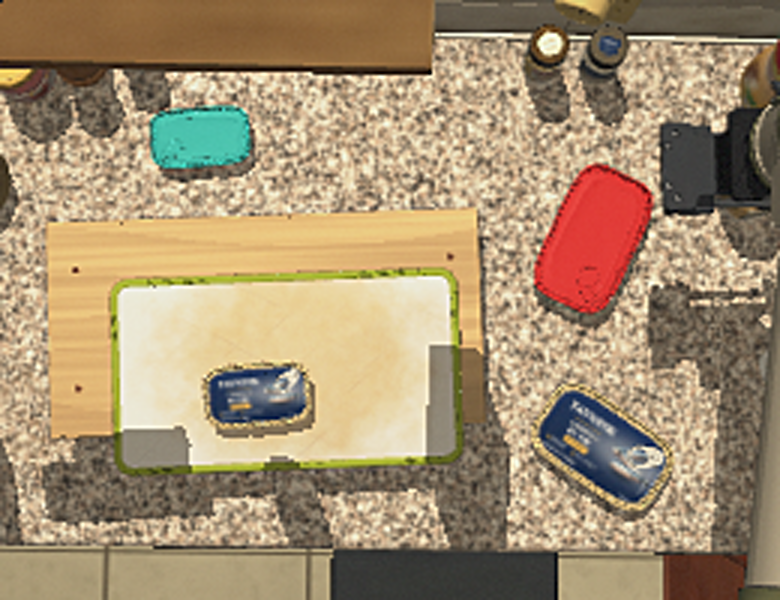

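The picture shows the board parallel to the riser (both about 2.9°). It overhangs about 39 mm measured at both the front and back edges, with the tin still standing on it and everything else in place.

```bash
python3 -m pendant '[[0,0,0,0],[0,0,0,0]]'; python3 -c "
from bench import r
print(r.close_job())"
```

```text
time: 8.97
ee_pos: [0.5958, -0.2262, 0.2234]
eef_rot: [1.0, 0.027, -0.0, -0.001]
ft_force: [-0.0, 0.6, 1.3]
width: 0.0871
grip_force: 0.0
the job is handed in; nothing more can be done
None
```

The job is handed in: the board sticks out about 39 mm beyond the riser's front edge by my last camera measurement (4 cm asked), parallel to it within measurement error, with the flat tin still standing on it and nothing else disturbed.

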